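# Unclip the tall reagent cassette from the loading rail

### The arm

A 6-joint arm with a two-finger parallel gripper is mounted at the origin on the work surface. World frame = base frame: x ahead of the robot, y to its left, z up, the work surface at z = 0. Lengths are in m, angles in rad, forces in N, time in s.
With the tool pointing down it reaches from about 0.35 to 0.85 m from the base axis. Payload 8.1 kg.
Tool frame: the origin (TCP) lies on the centre line of the jaws, within the pads' length; the fingertips stand robot.tips_ahead ahead of it and the grasp point (between the pads) lies 6 mm ahead of it (robot.tips_ahead is the distance from the TCP to the fingertips, in m); z points along the fingers, y is the line along which they close (so a half turn about z gives the same grasp; the last joint's range is limited). The gripper opens to 93 mm and grips with 3 to 60 N. Pads are 15 mm wide; open, the fingers measure 128 mm over their backs; the gripper's body (75 mm by 188 mm) begins 65 mm behind the grasp point.
Start: joints at [1.19, 0.13, 1.488, -0, 1.523, -0.085], TCP at [0.175, 0.574, 0.244] pointing down, gripper open.
Joint ranges: [-2.96, 2.96], [-0.89, 2.26], [0.02, 2.5], [-1.34, 4.48], [0, 2.73], [-2.66, 2.66]. Speed limits (rad/s): [2.39, 2.39, 2.79, 3.14, 3.14, 3.14].

### API

Orientations are given as a rotation vector (axis times angle).
In Python, from plant import robot gives the robot as it stands.
- The arm moves only by the tool apply_moves, never from a script. Its arguments are lists of equal length, an entry for each row: "delta_pos": the shift along the tool's x, y, z in cm, a list of three; "twist": the turn about the tool's z in rad. A call has 1 to 8 rows; each row shifts and turns the commanded pose from where the row before left it, along the tool's axes as they then stand; what a row does not reach is not made up. A row lasts 1/8 s, in which the tool goes at most 62.5 mm and 10.7 degrees, less where a joint would pass 70% of its speed; a pose out of reach is approached as far as the arm can. A call with a gripper value outside its range is refused whole. "gripper" is the finger opening in cm, from 0 to 9.3, set as the call begins (left out, the last holds). The fingers move at their own pace and stop on an object; "squeeze" is the grip in N (left out, the last holds). Time passes only in rows, so rows that do not move let the fingers close. It gives the time, the measured TCP pose, the force, the opening and the grip force at its end, in the units of the state.
- robot.read_state(): the state, without advancing time (a new reading comes with each control period).
- robot.read_camera(name): name is "side" or "top"; returns a dict with "frame" (420x560x3 uint8, red, green, blue), "vertical_fov" (degrees; the focal length in pixels is half the picture's height over the tangent of half this angle, whatever the lens; pixels are square), "cx", "cy" (the principal point, pixels), "k1" (the pictures are not rectified: a ray, as slopes to the right and down, at radius r is drawn at 1 + k1 r^2 times it, then the intrinsics apply), "R" (3x3) and "t" (3): a world point X has camera coordinates R X + t. Camera axes: x right, y down, z forward; pixel columns grow to the right and rows downward; lengths in m; the calibration is good to about 2 mm. A picture is of the moment at which its call begins. There is no depth.
- robot.close_job(): hands the job in; it is judged then, once.
The state is a dict: "t": time; "q": joint angles; "dq": joint speeds; "joint_torque": joint torques, N m; "tool_pos": TCP position; "orientation": TCP orientation; "force": force on the tool from outside, world axes, zero at the start; "wrist_torque": the same for the moment, N m; "opening": finger opening in m; "gripper_force": force on a finger pad.
Only numpy, scipy, OpenCV 4.12 (cv2) and the standard library are available. Lean on these libraries where they do the work, as an engineer would, in place of code of your own. Each camera call takes 0.05 s, during which the arm holds its last target. There are 200 camera calls.

### The job

First clear the white carton out of the shallow white tray and set it down on the bench, the same way up. Then pull the tall reagent cassette straight up off the sprung loading rail, against its catch, and stand it upright in the tray, fully down on the tray's floor. Put both down without dropping them, and leave the short cassette clipped on the rail and the bottle, cup and timer where they are.

Things in the scene. Friction and masses are not known exactly. Their poses are not given: they have to be found in the camera images.
- cassette: Tall reagent cassette, 122 mm high, 0.24-0.44 kg: cream block 64 (x) x 46 (y) mm, top at z = 72 mm, on a 22 mm high grey foot whose two legs (x = 18..30 mm either side) straddle the rail's tongue; each leg has a 5 mm radius bead along its outer side, so the foot is 70 (x) x 46 (y) mm. Origin: centre of the underside; z up, y along the rail.
- cassette_grip (a point): Grip point on the tall cassette's grey fin, 104 mm above the cassette's origin. The fin is 14 mm thick (x), 44 mm long (y), z = 72 to 122 mm, pinched across x from above; a white cap 8 mm high stands on the block on each x side of it. Axes as the cassette.
- short_cassette: Short cassette, to be left alone on the same rail: same foot, cream block only up to z = 46 mm, grey fin 14 mm thick to z = 86 mm, no caps. Origin: centre of the underside of the feet.
- rail: Fixed aluminium loading rail on the bench, 300 (its y) x 116 (x) mm, may be turned. Cassette feet stand on its base plate 10 mm above the bench, astride a tongue 32 mm wide, 16 mm high. Either cassette may be at either end. Foot clear of the rail when lifted 20 mm. Origin: centre of the underside.
- lip_near (a joint): Sprung steel lip along the rail's -x side: a round bar 10 mm thick, top 28 mm above the bench, lying over the beads of the feet. Outward travel in m, 0 at rest, about 0.003 when a bead slips past. Pulling a cassette straight up takes 5 to 20 N besides its weight; it pops out in the first 8 mm.
- lip_far (a joint): The same lip along the rail's +x side.
- tray: Fixed shallow white plastic tray, outside 162 (x) x 136 (y) x 22 mm high, walls and floor 6 mm thick, inside 150 x 124 mm. Origin: centre of the underside; inner floor at z = 6 mm.
- carton: White kit carton (about 0.13 kg), 110 (x) x 50 (y) x 60 (z) mm, at first lying in the tray with its length about along the tray's x. Origin: centre of the underside.
- spray_bottle: White spray bottle, 68 mm diameter, 181 mm high, leave alone. Origin: centre of the underside.
- cup: Lidded cream paper cup, 78 mm diameter, 98 mm high, leave alone. Origin: centre of the underside.
- timer: Grey bench timer, 60 (x) x 90 (y) x 30 mm high, leave alone. Origin: centre of the underside.

How it is judged:
By the outcome, as a careful person would: the job done as asked, in the order asked, and still so for the second after the job is handed in, with the robot touching nothing.
It also fails if it takes over 54 s, if anything falls off the work surface, if the arm or the gripper's body presses on something with over 40 N, if the wrist force passes 120 N, or if a joint passes its speed limit or range.

## Working session

There is one attempt and no reset: what is moved stays moved. The work goes in short steps, Python scripts to look and compute and a tool call to move; the robot and the scene stay as the last step left them, time stands still between calls to the robot, and variables do not carry over. Pictures are saved under pics/ and viewed, at most 10 in all, crops included, and the job is handed in when it is done.

Besides the shell and the picture viewer there is one more tool, called after "Request:" in YAML: its name, and indented under it one key for each argument. apply_moves: Moves the arm, as the interface text tells. Its arguments: {"type":"object","properties":{"delta_pos":{"type":"array"},"twist":{"type":"array"},"gripper":{"type":"number"},"squeeze":{"type":"number"}},"required":["delta_pos","twist"]}

```bash
mkdir -p pics; ls; python3 - <<'E'
from plant import robot
import cv2
print(robot.tips_ahead); s=robot.read_state(); print(s)
for n in("top","side"):
    c=robot.read_camera(n); cv2.imwrite(f"pics/{n}0.png",c["frame"][:,:,::-1])
    print({k:v for k,v in c.items() if k!="frame"})
E
```

```text
pics
0.025
{'t': 0.0, 'q': array([ 1.18961454e+00,  1.31157744e-01,  1.48928453e+00,  2.31386841e-05,
        1.52298385e+00, -8.54081904e-02]), 'dq': array([-4.58648655e-04,  2.43319703e-04,  2.57389358e-03, -1.37461795e-04,
        5.55121868e-04,  7.36877739e-05]), 'joint_torque': array([-5.71823803e-04, -5.59841931e+01, -4.91760314e+01,  7.68352021e-02,
        3.51011159e-02, -1.15169587e-04]), 'tool_pos': array([0.17466849, 0.57346712, 0.24258656]), 'orientation': array([-4.62844217e-01, -3.10685814e+00,  2.79319309e-03]), 'force': array([-0.03704904, -0.01523942, -0.7815692 ]), 'wrist_torque': array([ 0.01560979,  0.04572889, -0.00758265]), 'gripper_force': 0.0, 'opening': 0.09319210020482642}
{'vertical_fov': 45.6470915952722, 'cx': 285.62222157206327, 'cy': 216.21911477234042, 'k1': -0.17312343228655194, 'R': array([[-0.01763705, -0.99976397, -0.01268609],
       [-0.98133293,  0.01973933, -0.1913009 ],
       [ 0.19150617,  0.0090753 , -0.98144945]]), 't': array([-0.058343  ,  0.60548824,  1.21532371])}
{'vertical_fov': 46.458525681352995, 'cx': 288.1231914953801, 'cy': 208.76598404759272, 'k1': -0.13490252451022508, 'R': array([[ 0.96434352, -0.26364901, -0.02303861],
       [-0.16559183, -0.53318535, -0.82963409],
       [ 0.20644836,  0.80386726, -0.55783196]]), 't': array([-0.62239284,  0.14096522,  1.22152875])}
```

View pics/top0.png

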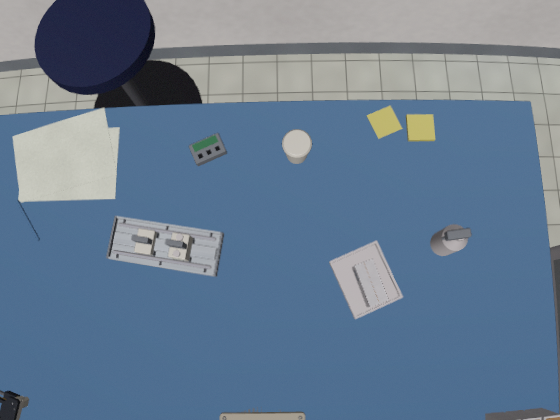

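View pics/side0.png

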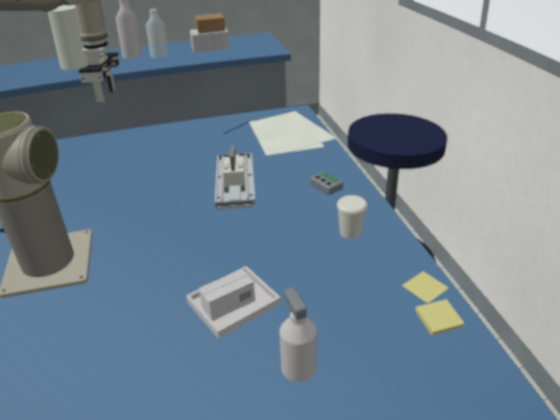

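The top view shows the rail around (165,245) with both cassettes on it, the tray with the carton at (366,280), the bottle at (450,240), the cup at (297,145) and the timer at (208,149). I'll enlarge the tray and rail.

```bash
cat > h.py <<'E'
import numpy as np, cv2
from plant import robot
def cam(n):
    c=robot.read_camera(n); f=c["frame"].shape[0]/2/np.tan(np.radians(c["vertical_fov"]/2))
    c["K"]=np.array([[f,0,c["cx"]],[0,f,c["cy"]],[0,0,1]]); c["D"]=np.array([c["k1"],0,0,0.]); return c
def ray(c,uv,z):
    """pixels -> world points on plane(s) z"""
    uv=np.array(uv,float).reshape(-1,1,2); p=cv2.undistortPoints(uv,c["K"],c["D"])[:,0]
    d=np.c_[p,np.ones(len(p))]@c["R"]; o=-c["R"].T@c["t"]
    return o+d*((z-o[2])/d[:,2])[:,None]
def proj(c,X):
    return cv2.projectPoints(np.array(X,float).reshape(-1,1,3),cv2.Rodrigues(c["R"])[0],c["t"],c["K"],c["D"])[0][:,0]
def crop(c,x,y,w,h,s):
    return cv2.resize(np.ascontiguousarray(c["frame"][y:y+h,x:x+w,::-1]),None,fx=s,fy=s,interpolation=cv2.INTER_CUBIC)
E
python3 - <<'E'
from h import *
t=cam("top");s=cam("side")
a=np.hstack([crop(t,100,200,130,97,3.07),crop(t,310,225,130,97,3.07)])
b=np.hstack([crop(s,180,135,130,97,3.07),crop(s,175,250,130,97,3.07)])
im=np.vstack([a,b]);print(im.shape);cv2.imwrite("pics/c1.png",im)
E
```

```text
(596, 798, 3)
```

View pics/c1.png

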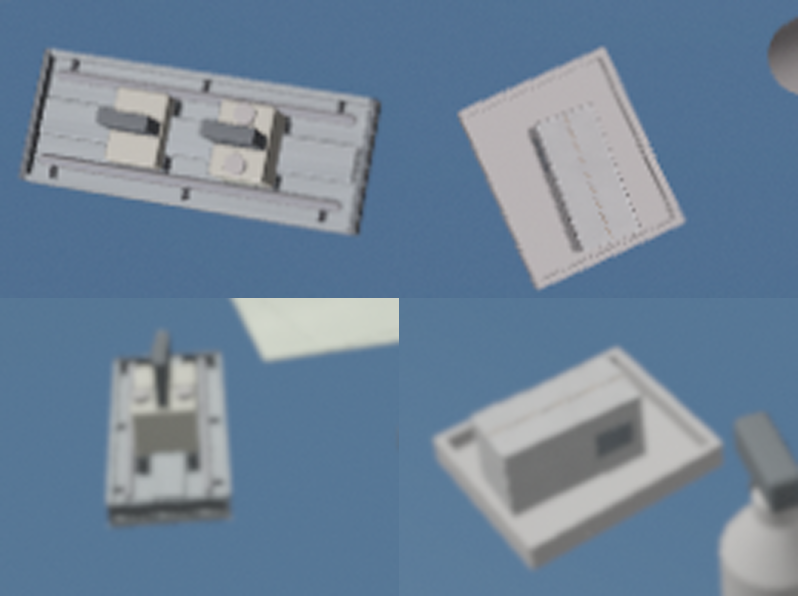

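```bash
python3 - <<'E'
from h import *
t=cam("top");s=cam("side")
np.set_printoptions(precision=4,suppress=True)
T1=lambda P:np.array([(100+(u+.5)/3.07-.5,200+(v+.5)/3.07-.5) for u,v in P])
T2=lambda P:np.array([(310+(u-399+.5)/3.07-.5,225+(v+.5)/3.07-.5) for u,v in P])
S1=lambda P:np.array([(180+(u+.5)/3.07-.5,135+(v-298+.5)/3.07-.5) for u,v in P])
S2=lambda P:np.array([(175+(u-399+.5)/3.07-.5,250+(v-298+.5)/3.07-.5) for u,v in P])
def show(n,W):
    print(n,"centre",W.mean(0)[:2]); d=np.roll(W,-1,0)-W
    print("  len",np.linalg.norm(d,axis=1),"ang",np.degrees(np.arctan2(d[:,1],d[:,0])))
show("rail top",ray(t,T1([(50,50),(380,98),(357,235),(25,180)]),.01))
show("tray top",ray(t,T2([(458,112),(604,48),(685,221),(540,289)]),.022))
show("tray side",ray(s,S2([(433,440),(617,347),(722,443),(533,550)]),.022))
show("block top",ray(t,T1([(222,98),(277,106),(265,185),(210,178)]),.082))
show("caps top",ray(t,T1([(241,112),(235,163)]),.09))
show("caps side",ray(s,S1([(144,371),(183,371)]),.09))
show("fin top",ray(t,T1([(203,121),(247,124),(243,140),(201,138)]),.132))
show("carton side",ray(s,S2([(477,413),(610,365),(642,398),(503,455)]),.066))
show("carton top",ray(t,T2([(529,126),(595,102),(646,235),(580,250)]),.066))
print("bottle",ray(t,[(451,241)],.05),ray(t,[(457,235)],.181)," cup",ray(t,[(297,142)],.098)," timer",ray(t,[(208,148)],.03))
E
```

```text
rail top centre [0.5413 0.2533]
  len [0.2999 0.1193 0.2989 0.1168] ang [-99.2349 170.6703  80.2999  -8.8157]
tray top centre [ 0.4423 -0.2737]
  len [0.1365 0.1606 0.1352 0.1623] ang [ -67.7329 -157.3049  112.9683   23.1485]
tray side centre [ 0.4435 -0.273 ]
  len [0.1634 0.1366 0.1606 0.1368] ang [  23.2135  -67.6569 -156.6973  113.5301]
block top centre [0.5296 0.1983]
  len [0.0466 0.0653 0.0461 0.0664] ang [-99.1677 172.1701  82.1707  -7.3928]
caps top centre [0.532 0.201]
  len [0.0419 0.0419] ang [174.3434  -5.6566]
caps side centre [0.5404 0.2425]
  len [0.0389 0.0389] ang [-18.1505 161.8495]
fin top centre [0.5315 0.203 ]
  len [0.0354 0.0129 0.0337 0.0135] ang [-94.7488 166.8469  86.4732  -5.4194]
carton side centre [ 0.433  -0.2815]
  len [0.1026 0.0437 0.1068 0.0482] ang [  13.3508  -70.0155 -164.1105  104.4233]
carton top centre [ 0.4302 -0.2793]
  len [0.0579 0.1151 0.0552 0.1079] ang [ -71.5555 -161.3096  100.8983   20.3827]
bottle [[ 0.532  -0.4959  0.05  ]] [[ 0.5278 -0.4683  0.181 ]]  cup [[ 0.789  -0.1026  0.098 ]]  timer [[0.8021 0.1373 0.03  ]]
```

The tall cassette is the capped one, with its block in the top crop around (240,140). Its fin and the rail corners match the given sizes. I'll check the poses with a wireframe overlay.

```bash
cat >> h.py <<'E'
def box(x,y,yaw,lx,ly,z0,z1,ox=0,oy=0):
    c,s=np.cos(np.radians(yaw)),np.sin(np.radians(yaw))
    return [(x+c*(ox+a)-s*(oy+b),y+s*(ox+a)+c*(oy+b),z) for z in(z0,z1) for a,b in((-lx/2,-ly/2),(lx/2,-ly/2),(lx/2,ly/2),(-lx/2,ly/2))]
def wires(c,boxes,x,y,w,h,s):
    im=crop(c,x,y,w,h,s)
    for B,col in boxes:
        p=((proj(c,B)-[x,y]+.5)*s-.5).round().astype(int)
        for i,j in[(0,1),(1,2),(2,3),(3,0),(4,5),(5,6),(6,7),(7,4),(0,4),(1,5),(2,6),(3,7)]: cv2.line(im,tuple(map(int,p[i])),tuple(map(int,p[j])),col,1)
    return im
E
python3 - <<'E'
from h import *
t=cam("top");s=cam("side")
R,G,M=(0,0,255),(0,255,0),(255,0,255)
cx,cy,yw=.531,.2005,-9
bs=[(box(cx,cy,yw,.064,.046,.032,.082),R),(box(cx,cy,yw,.014,.044,.082,.132),G),(box(.5413,.2533,-9.3,.116,.3,0,.01),M)]
bt=[(box(.443,-.2735,23,.162,.136,0,.022),G),(box(.432,-.28,19,.11,.05,.006,.066),R)]
a=np.hstack([wires(t,bs,100,200,130,97,3.07),wires(t,bt,310,225,130,97,3.07)])
b=np.hstack([wires(s,bs,180,135,130,97,3.07),wires(s,bt,175,250,130,97,3.07)])
cv2.imwrite("pics/c2.png",np.vstack([a,b]))
E
```

```text
(no output)
```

View pics/c2.png

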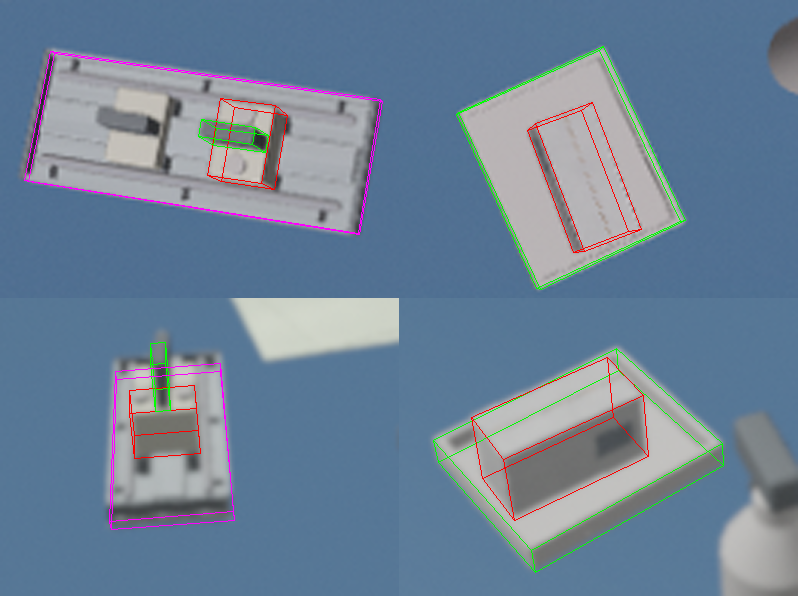

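The overlay fits tray, carton, block and fin to about 1–2 mm. Now I'll work out the moves.

```bash
cat > go.py <<'E'
import sys
from h import *
def go(x,y,z,yaw):
    """shift (cm, tool axes now) and twist so TCP is at x,y,z with closing line at yaw (deg)"""
    s=robot.read_state(); R=cv2.Rodrigues(np.array(s["orientation"]))[0]
    d=R.T@(np.array([x,y,z])-s["tool_pos"])*100
    a=np.degrees(np.arctan2(R[1,1],R[0,1])); e=(yaw-a+90)%180-90
    print("pos",s["tool_pos"].round(4),"ya",a.round(1),"tilt",R[:,2].round(4),"q",s["q"].round(2),"delta",d.round(2),"twist",np.radians(-e).round(3),"t",s["t"],"F",s["force"].round(1),"op",s["opening"])
if __name__=="__main__": go(*map(float,sys.argv[1:5]))
E
python3 go.py .432 -.28 .2 109; python3 go.py .53 .2 .2 -9
```

```text
pos [0.1748 0.5739 0.2435] ya 73.1 tilt [-1.e-04 -2.e-04 -1.e+00] q [ 1.19  0.13  1.49  0.    1.52 -0.09] delta [-49.49 -74.18   4.37] twist -0.627 t 0.4 F [-0.6  0.4 -0.1] op 0.09319411735473343
pos [0.1748 0.5739 0.2435] ya 73.1 tilt [-1.e-04 -2.e-04 -1.e+00] q [ 1.19  0.13  1.49  0.    1.52 -0.09] delta [-44.87 -25.41   4.35] twist 1.432 t 0.4 F [-0.6  0.4 -0.1] op 0.09319411735473343
```

Request:
apply_moves:
  delta_pos:
    - [-4, -3.4, 0]
    - [-4, -3.4, 0]
    - [-4, -3.4, 0]
    - [-4, -3.4, 0]
    - [-4, -3.4, 0]
    - [-4, -3.4, 0]
    - [-4, -3.4, 0]
    - [-4, -3.4, 0]
  twist: [0, 0, 0, 0, 0, 0, 0, 0]

```text
t: 1.4
tool_pos: [0.4024, 0.219, 0.2439]
orientation: [0.463, 3.107, 0.001]
force: [-0.3, 0.7, 0.7]
opening: 0.0932
gripper_force: 0.0
```

```bash
python3 go.py .432 -.28 .2 109
```

```text
pos [0.4024 0.219  0.2439] ya 73.1 tilt [ 9.e-04  4.e-04 -1.e+00] q [ 0.39 -0.26  1.86  0.    1.54 -0.89] delta [-17.37 -46.87   4.38] twist -0.627 t 1.4 F [-0.3  0.7  0.7] op 0.09320710093157411
```

Request:
apply_moves:
  delta_pos:
    - [-1.74, -4.69, 0]
    - [-1.74, -4.69, 0]
    - [-1.74, -4.69, 0]
    - [-1.74, -4.69, 0]
    - [-1.74, -4.69, 0]
    - [-1.74, -4.69, 0]
    - [-1.74, -4.69, 0]
    - [-1.74, -4.69, 0]
  twist: [0, 0, 0, 0, 0, 0, 0, 0]

```text
t: 2.4
tool_pos: [0.4254, -0.1808, 0.244]
orientation: [0.463, 3.106, -0.0]
force: [0.4, 0.3, -0.1]
opening: 0.0928
gripper_force: 0.0
```

Request:
apply_moves:
  delta_pos:
    - [-1.74, -4.69, 0]
    - [-1.74, -4.69, 0]
    - [0, 0, 2]
    - [0, 0, 2]
    - [0, 0, 2]
    - [0, 0, 2]
    - [0, 0, 0]
    - [0, 0, 0]
  twist: [0, 0, -0.16, -0.16, -0.16, -0.147, 0, 0]

```text
t: 3.4
tool_pos: [0.4317, -0.2791, 0.1645]
orientation: [-0.513, 3.099, -0.001]
force: [-0.4, 1.1, 0.3]
opening: 0.0929
gripper_force: 0.0
```

```bash
python3 go.py .432 -.28 .055 109
```

```text
pos [ 0.4317 -0.2791  0.1645] ya 108.8 tilt [ 7.e-04 -6.e-04 -1.e+00] q [-0.67 -0.05  1.82 -0.    1.37 -2.57] delta [ 1.000e-02 -9.000e-02  1.095e+01] twist -0.004 t 3.4 F [-0.4  1.1  0.3] op 0.09293556195003909
```

Request:
apply_moves:
  delta_pos:
    - [0, -0.1, 3]
    - [0, 0, 3]
    - [0, 0, 2.5]
    - [0, 0, 1.5]
    - [0, 0, 0.9]
    - [0, 0, 0]
  twist: [0, 0, 0, 0, 0, 0]

```text
t: 4.15
tool_pos: [0.4319, -0.2799, 0.0548]
orientation: [0.517, -3.099, 0.0]
force: [-0.1, 0.5, -0.7]
opening: 0.0929
gripper_force: 0.0
```

Request:
apply_moves:
  delta_pos:
    - [0, 0, 0]
    - [0, 0, 0]
    - [0, 0, 0]
    - [0, 0, 0]
    - [0, 0, 0]
    - [0, 0, 0]
  twist: [0, 0, 0, 0, 0, 0]
  gripper: 4
  squeeze: 12

```text
t: 4.9
tool_pos: [0.4318, -0.2798, 0.0547]
orientation: [0.518, -3.099, -0.0]
force: [-1.3, 0.4, 2.1]
opening: 0.05
gripper_force: 12.0
```

Request:
apply_moves:
  delta_pos:
    - [0, 0, -0.5]
    - [0, 0, -1]
    - [0, 0, -2]
    - [0, 0, -2.5]
    - [0, 0, -2.5]
    - [0, 0, -1.5]
    - [0, 0, 0]
  twist: [0, 0, 0, 0, 0, 0, 0]

```text
t: 5.78
tool_pos: [0.4325, -0.2804, 0.1561]
orientation: [-0.518, 3.097, -0.003]
force: [0.2, 0.1, -2.5]
opening: 0.05
gripper_force: 12.0
```

```bash
python3 go.py .42 -.05 .15 90
```

```text
pos [ 0.4325 -0.2804  0.1561] ya 109.0 tilt [ 0.0022 -0.0018 -1.    ] q [-0.67 -0.04  1.83  0.    1.35 -2.58] delta [-6.31 22.2   0.57] twist 0.331 t 5.775 F [ 0.2  0.1 -2.5] op 0.050005396270434925
```

Request:
apply_moves:
  delta_pos:
    - [-0.6, 2.2, 0]
    - [-1.1, 4, 0]
    - [-1.1, 4, 0]
    - [-1.1, 4, 0]
    - [-1.1, 4, 0]
    - [-0.9, 3, 0]
    - [-0.4, 1, 0]
    - [0, 0, 0]
  twist: [0, 0, 0, 0, 0, 0, 0, 0]

```text
t: 6.78
tool_pos: [0.4186, -0.0487, 0.1539]
orientation: [0.521, -3.097, -0.0]
force: [0.6, 0.1, -1.5]
opening: 0.0503
gripper_force: 12.0
```

Request:
apply_moves:
  delta_pos:
    - [0, 0, 2]
    - [0, 0, 2]
    - [0, 0, 2]
    - [0, 0, 1.5]
    - [0, 0, 0.8]
    - [0, 0, 0.5]
    - [0, 0, 0.2]
    - [0, 0, 0]
  twist: [0.1, 0.12, 0.11, 0, 0, 0, 0, 0]

```text
t: 7.78
tool_pos: [0.4194, -0.0494, 0.065]
orientation: [-0.003, 3.141, -0.0]
force: [0.4, 0.1, -1.9]
opening: 0.0497
gripper_force: 12.0
```

```bash
python3 go.py .42 -.05 .049 90; python3 - <<'E'
from h import *
t=cam("top");s=cam("side")
p=robot.read_state()["tool_pos"]; print(p)
bx=[(box(p[0],p[1],0,.11,.05,.0,.06),(0,0,255))]
cv2.imwrite("pics/c3.png",np.hstack([wires(t,bx,235,205,130,130,3),wires(s,bx,140,190,130,130,3)]))
E
```

```text
pos [ 0.4194 -0.0494  0.065 ] ya 90.1 tilt [ 6.e-04 -2.e-04 -1.e+00] q [-0.24 -0.2   2.15 -0.    1.19 -1.81] delta [-0.05 -0.06  1.6 ] twist 0.002 t 7.775 F [ 0.4  0.1 -1.9] op 0.0497053447549459
[ 0.41951725 -0.04942319  0.06511287]
```

View pics/c3.png

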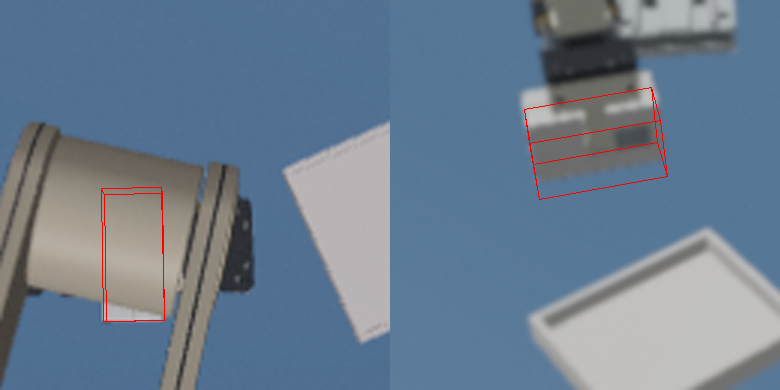

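The picture shows the carton held level, its bottom edge about 16 mm above the bench (side crop, row ~180). That matches the calculation, so I'll lower it slowly to contact.

Request:
apply_moves:
  delta_pos:
    - [0, 0, 0.6]
    - [0, 0, 0.4]
    - [0, 0, 0.3]
    - [0, 0, 0.2]
    - [0, 0, 0.1]
    - [0, 0, 0]
    - [0, 0, 0]
  twist: [0, 0, 0, 0, 0, 0, 0]

```text
t: 8.75
tool_pos: [0.4193, -0.0494, 0.0487]
orientation: [-0.002, 3.141, -0.0]
force: [-0.1, 0.4, -0.8]
opening: 0.05
gripper_force: 12.0
```

Request:
apply_moves:
  delta_pos:
    - [0, 0, 0.05]
    - [0, 0, 0.05]
    - [0, 0, 0]
  twist: [0, 0, 0]

```text
t: 9.12
tool_pos: [0.4193, -0.0494, 0.0486]
orientation: [0.002, -3.141, 0.0]
force: [-7.1, 1.9, 13.1]
opening: 0.0496
gripper_force: 12.0
```

Request:
apply_moves:
  delta_pos:
    - [0, 0, -0.07]
    - [0, 0, 0]
  twist: [0, 0]

```text
t: 9.38
tool_pos: [0.4193, -0.0494, 0.0487]
orientation: [-0.002, 3.141, -0.0]
force: [-2.8, 0.7, 6.0]
opening: 0.0498
gripper_force: 12.0
```

Request:
apply_moves:
  delta_pos:
    - [0, 0, 0]
    - [0, 0, 0]
    - [0, 0, 0]
    - [0, 0, 0]
    - [0, 0, 0]
  twist: [0, 0, 0, 0, 0]
  gripper: 8.5

```text
t: 10.0
tool_pos: [0.4191, -0.0494, 0.0483]
orientation: [0.002, -3.142, 0.0]
force: [0.2, -0.0, 0.2]
opening: 0.085
gripper_force: 0.0
```

Request:
apply_moves:
  delta_pos:
    - [0, 0, -1]
    - [0, 0, -3]
    - [0, 0, -3.5]
    - [0, 0, -3.5]
    - [0, 0, -3.5]
    - [0, 0, -3.5]
    - [0, 0, -1.8]
    - [0, 0, 0]
  twist: [0, 0, 0, 0, 0, 0, 0, 0]

```text
t: 11.0
tool_pos: [0.4199, -0.0496, 0.2476]
orientation: [-0.002, 3.139, -0.001]
force: [0.1, -1.0, -0.8]
opening: 0.0854
gripper_force: 0.0
```

```bash
python3 go.py .5305 .2 .2 -9.3
```

```text
pos [ 0.4199 -0.0496  0.2476] ya 90.1 tilt [ 2.6e-03 -7.0e-04 -1.0e+00] q [-0.24 -0.37  1.94 -0.    1.57 -1.81] delta [-11.08  24.95   4.78] twist -1.407 t 11.0 F [ 0.1 -1.  -0.8] op 0.08535789238502196
```

Request:
apply_moves:
  delta_pos:
    - [-1.5, 3, 0]
    - [-2, 4.5, 0]
    - [-2, 4.5, 0]
    - [-2, 4.5, 0]
    - [-2, 4.5, 0]
    - [-1.58, 3.95, 0]
    - [0, 0, 1]
    - [0, 0, 1]
  twist: [0, 0, 0, 0, 0, 0, 0.17, 0.17]
  gripper: 5

```text
t: 12.0
tool_pos: [0.5286, 0.2007, 0.2234]
orientation: [-0.536, -3.092, 0.003]
force: [0.1, 0.1, 0.1]
opening: 0.0498
gripper_force: 0.0
```

Request:
apply_moves:
  delta_pos:
    - [0, 0, 1]
    - [0, 0, 1]
    - [0, 0, 1]
    - [0, 0, 0]
    - [0, 0, 0]
    - [0, 0, 0]
    - [0, 0, 0]
    - [0, 0, 0]
  twist: [0.17, 0.17, 0.17, 0.17, 0.17, 0.17, 0.17, 0.17]

```text
t: 13.0
tool_pos: [0.5284, 0.1999, 0.1938]
orientation: [-2.364, -2.067, 0.005]
force: [0.8, 0.2, 0.6]
opening: 0.0497
gripper_force: 0.0
```

Request:
apply_moves:
  delta_pos:
    - [0, 0, 0]
    - [0, 0, 0]
  twist: [0.035, 0]

```text
t: 13.25
tool_pos: [0.529, 0.2001, 0.1951]
orientation: [-2.391, -2.036, 0.003]
force: [0.9, 0.1, -0.0]
opening: 0.0493
gripper_force: 0.0
```

```bash
python3 go.py .5305 .2 .12 -9.3; python3 - <<'E'
from h import *
s=cam("side")
R,G=(0,0,255),(0,255,0)
bs=[(box(.5305,.2,-9.3,.064,.046,.032,.082),R),(box(.5305,.2,-9.3,.014,.044,.082,.132),G)]
a=wires(s,bs,180,125,100,100,4);b=crop(s,180,125,100,100,4)
cv2.imwrite("pics/c4.png",np.hstack([a,b]))
E
```

```text
pos [0.529  0.2001 0.1951] ya -9.2 tilt [-1.7e-03 -5.0e-04 -1.0e+00] q [ 0.27  0.07  1.64 -0.    1.43  0.43] delta [0.02 0.16 7.51] twist 0.002 t 13.25 F [ 0.9  0.1 -0. ] op 0.04930209498847541
```

View pics/c4.png

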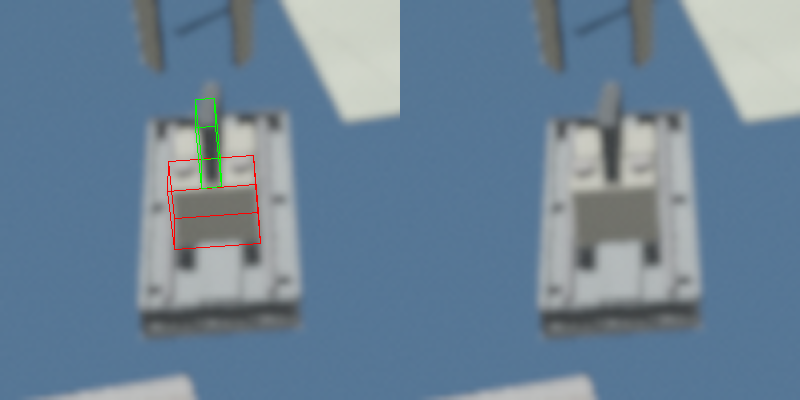

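The crop shows the block's front face at (172–258, 190–240), about 1.5 mm to the right of the model. The short cassette's fin shows behind the tall one. I'll shift to (0.5315, 0.2015) and descend.

Request:
apply_moves:
  delta_pos:
    - [0.18, 0.22, 1.5]
    - [0, 0, 2]
    - [0, 0, 1.8]
    - [0, 0, 1.2]
    - [0, 0, 0.7]
    - [0, 0, 0.3]
    - [0, 0, 0]
  twist: [0, 0, 0, 0, 0, 0, 0]

```text
t: 14.18
tool_pos: [0.5323, 0.2017, 0.1217]
orientation: [2.395, 2.033, 0.001]
force: [-0.8, 0.3, -1.1]
opening: 0.0502
gripper_force: 0.0
```

Request:
apply_moves:
  delta_pos:
    - [0, 0, 0]
    - [0, 0, 0]
    - [0, 0, 0]
    - [0, 0, 0]
    - [0, 0, 0]
    - [0, 0, 0]
  twist: [0, 0, 0, 0, 0, 0]
  gripper: 0.5
  squeeze: 15

```text
t: 14.92
tool_pos: [0.532, 0.2016, 0.1213]
orientation: [-2.395, -2.033, 0.0]
force: [-1.3, -0.5, 1.2]
opening: 0.0139
gripper_force: 15.0
```

```bash
python3 go.py .5315 .2015 .12 -9.3; python3 -c "
from plant import robot;print(robot.read_state()['wrist_torque'])"
```

```text
pos [0.532  0.2016 0.1213] ya -9.3 tilt [-2.e-04 -0.e+00 -1.e+00] q [0.27 0.14 1.71 0.   1.3  0.44] delta [-0.02 -0.05  0.13] twist -0.001 t 14.925 F [-1.3 -0.5  1.2] op 0.01391075282005313
[-0.05233151  0.13599171  0.02849637]
```

Gripped at 14 mm with almost no side force. Next I'll raise the squeeze and pull up slowly.

Request:
apply_moves:
  delta_pos:
    - [0, 0, 0]
    - [0, 0, 0]
    - [0, 0, -0.1]
    - [0, 0, -0.1]
    - [0, 0, -0.1]
    - [0, 0, -0.1]
  twist: [0, 0, 0, 0, 0, 0]
  squeeze: 55

```text
t: 15.68
tool_pos: [0.5312, 0.2014, 0.1242]
orientation: [-2.394, -2.033, 0.003]
force: [0.6, -0.1, -11.6]
opening: 0.0138
gripper_force: 55.0
```

Request:
apply_moves:
  delta_pos:
    - [0, 0, -0.1]
    - [0, 0, -0.1]
    - [0, 0, -0.1]
    - [0, 0, -0.1]
    - [0, 0, -0.2]
    - [0, 0, -0.2]
    - [0, 0, -0.2]
    - [0, 0, -0.2]
  twist: [0, 0, 0, 0, 0, 0, 0, 0]

```text
t: 16.68
tool_pos: [0.5327, 0.2018, 0.138]
orientation: [2.394, 2.033, 0.002]
force: [0.9, 0.3, -2.6]
opening: 0.0134
gripper_force: 55.0
```

Request:
apply_moves:
  delta_pos:
    - [0, 0, -0.8]
    - [0, 0, -1.5]
    - [0, 0, -2]
    - [0, 0, -2]
    - [0, 0, -2]
    - [0, 0, -1.5]
    - [0, 0, -0.7]
    - [0, 0, 0]
  twist: [0, 0, 0, 0, 0, 0, 0, 0]

```text
t: 17.68
tool_pos: [0.5323, 0.2017, 0.2427]
orientation: [2.395, 2.033, 0.001]
force: [0.4, 0.4, -3.3]
opening: 0.0135
gripper_force: 55.0
```

```bash
python3 go.py .443 -.2735 .24 23; python3 - <<'E'
from h import *
s=cam("side"); p=robot.read_state()["tool_pos"]
z=p[2]-.1213+.01; print(z)
bs=[(box(p[0],p[1],-9.3,.064,.046,z+.022,z+.072),(0,0,255)),(box(p[0],p[1],-9.3,.07,.046,z,z+.022),(0,255,0))]
a=wires(s,bs,170,80,100,120,4);b=crop(s,170,80,100,120,4)
cv2.imwrite("pics/c5.png",np.hstack([a,b]))
E
```

```text
pos [0.5323 0.2017 0.2427] ya -9.3 tilt [ 6.e-04  1.e-04 -1.e+00] q [ 0.27  0.05  1.58 -0.    1.52  0.44] delta [-48.34  -1.1    0.26] twist -0.564 t 17.675 F [ 0.4  0.4 -3.3] op 0.013495505377260403
0.13061593217066703
```

View pics/c5.png

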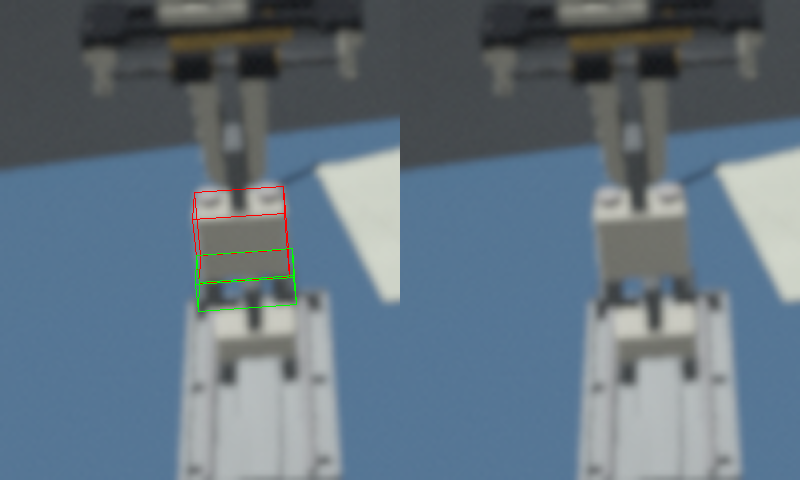

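The crop shows the cassette hanging upright and clear of the rail, with no slip. The short cassette is still seated at about (655,320). On to the tray.

Request:
apply_moves:
  delta_pos:
    - [-2, 0, 0]
    - [-3.5, -0.1, 0]
    - [-4.5, -0.1, 0]
    - [-5, -0.1, 0]
    - [-5, -0.1, 0]
    - [-5, -0.1, 0]
    - [-5, -0.2, 0]
    - [-5, -0.2, 0]
  twist: [0, 0, 0, 0, 0, 0, 0, 0]

```text
t: 18.73
tool_pos: [0.4648, -0.1443, 0.2416]
orientation: [-2.395, -2.032, 0.001]
force: [0.8, 0.4, -2.9]
opening: 0.0137
gripper_force: 55.0
```

Request:
apply_moves:
  delta_pos:
    - [-5, -0.1, 0]
    - [-4, -0.1, 0]
    - [-3, -0.1, 0]
    - [-1.34, 0, 0]
    - [0, 0, 0]
    - [0, 0, 0]
    - [0, 0, 0]
    - [0, 0, 0]
  twist: [0, 0, 0, -0.06, -0.14, -0.16, -0.14, -0.064]

```text
t: 19.73
tool_pos: [0.4405, -0.2737, 0.2414]
orientation: [-1.73, -2.62, 0.0]
force: [-0.1, 0.4, -2.8]
opening: 0.0139
gripper_force: 55.0
```

Request:
apply_moves:
  delta_pos:
    - [0, 0, 1]
    - [0, 0, 2]
    - [0, 0, 2.5]
    - [0, 0, 2]
    - [0, 0, 1.5]
    - [0, 0, 1]
    - [0, 0, 0.5]
    - [0, 0, 0]
  twist: [0, 0, 0, 0, 0, 0, 0, 0]

```text
t: 20.72
tool_pos: [0.4418, -0.2734, 0.1373]
orientation: [-1.735, -2.619, 0.0]
force: [0.0, -0.5, -3.4]
opening: 0.0136
gripper_force: 55.0
```

```bash
python3 go.py .443 -.2735 .1173 23; python3 - <<'E'
from h import *
s=cam("side"); t=cam("top"); p=robot.read_state()["tool_pos"]
z=p[2]-.1213+.01; print(z)
bs=[(box(p[0],p[1],23,.07,.046,z,z+.022),(0,255,0))]
cv2.imwrite("pics/c6.png",np.hstack([wires(s,bs,170,220,130,130,3),wires(t,bs,300,200,130,130,3)]))
E
```

```text
pos [ 0.4418 -0.2734  0.1373] ya 23.0 tilt [-0. -0. -1.] q [-0.65 -0.01  1.83 -0.    1.32 -1.05] delta [-0.05  0.1   2.  ] twist -0.001 t 20.725 F [ 0.  -0.5 -3.4] op 0.013590304858629174
0.02676248346444244
```

View pics/c6.png

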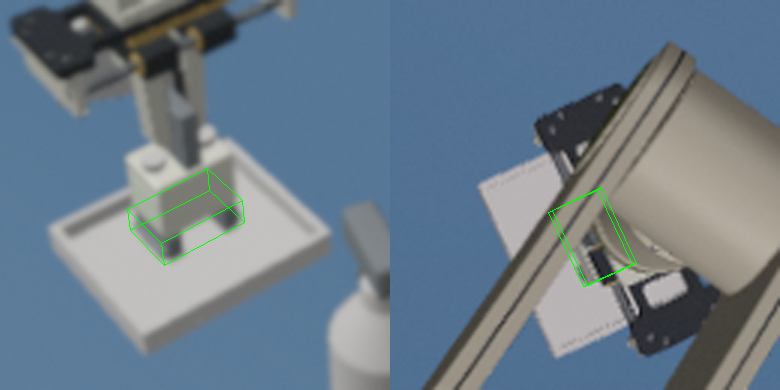

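The picture shows the cassette upright above the tray's inner floor, well clear of the walls. I'll lower it.

Request:
apply_moves:
  delta_pos:
    - [0, 0, 0.6]
    - [0, 0, 0.5]
    - [0, 0, 0.3]
    - [0, 0, 0.2]
    - [0, 0, 0.15]
    - [0, 0, 0.1]
    - [0, 0, 0]
  twist: [0, 0, 0, 0, 0, 0, 0]

```text
t: 21.7
tool_pos: [0.4418, -0.2734, 0.1188]
orientation: [-1.735, -2.619, -0.0]
force: [-0.2, 0.2, -3.8]
opening: 0.0141
gripper_force: 55.0
```

Request:
apply_moves:
  delta_pos:
    - [0, 0, 0.08]
    - [0, 0, 0.07]
    - [0, 0, 0]
  twist: [0, 0, 0]

```text
t: 22.08
tool_pos: [0.4418, -0.2734, 0.1173]
orientation: [1.735, 2.619, -0.0]
force: [0.1, 0.0, -3.3]
opening: 0.0137
gripper_force: 55.0
```

Request:
apply_moves:
  delta_pos:
    - [0, 0, 0.05]
    - [0, 0, 0]
    - [0, 0, 0]
  twist: [0, 0, 0]

```text
t: 22.45
tool_pos: [0.4419, -0.2735, 0.1173]
orientation: [1.734, 2.619, -0.0]
force: [-2.9, 1.6, 4.4]
opening: 0.0136
gripper_force: 55.0
```

Request:
apply_moves:
  delta_pos:
    - [0, 0, 0.05]
    - [0, 0, 0]
    - [0, 0, 0]
  twist: [0, 0, 0]

```text
t: 22.82
tool_pos: [0.442, -0.2736, 0.1173]
orientation: [1.734, 2.619, -0.0]
force: [-4.5, 1.7, 9.1]
opening: 0.0132
gripper_force: 55.0
```

Contact made on the tray floor at the expected height. I'll back off slightly, release gently and retreat.

Request:
apply_moves:
  delta_pos:
    - [0, 0, -0.05]
    - [0, 0, 0]
    - [0, 0, 0]
  twist: [0, 0, 0]
  squeeze: 15

```text
t: 23.2
tool_pos: [0.442, -0.2736, 0.1173]
orientation: [1.734, 2.619, -0.0]
force: [-2.2, 0.5, 5.7]
opening: 0.014
gripper_force: 15.0
```

Request:
apply_moves:
  delta_pos:
    - [0, 0, 0]
    - [0, 0, 0]
    - [0, 0, 0]
    - [0, 0, 0]
    - [0, 0, 0]
  twist: [0, 0, 0, 0, 0]
  gripper: 4.5

```text
t: 23.82
tool_pos: [0.4418, -0.2734, 0.1168]
orientation: [-1.734, -2.619, -0.0]
force: [-0.3, 0.1, -0.1]
opening: 0.0449
gripper_force: 0.0
```

Request:
apply_moves:
  delta_pos:
    - [0, 0, -0.5]
    - [0, 0, -2]
    - [0, 0, -3]
    - [0, 0, -3]
    - [0, 0, -3]
    - [0, 0, -2]
    - [5, 0, 0]
    - [5, 0, 0]
  twist: [0, 0, 0, 0, 0, 0, 0, 0]

```text
t: 24.82
tool_pos: [0.4022, -0.1805, 0.2519]
orientation: [-1.736, -2.618, -0.0]
force: [0.4, -0.1, 0.4]
opening: 0.0448
gripper_force: 0.0
```

Request:
apply_moves:
  delta_pos:
    - [5, 0, 0]
    - [5, 0, 0]
    - [4, 0, 0]
    - [4, 0, 0]
    - [0, 0, 0]
    - [0, 0, 0]
  twist: [0, 0, 0, 0, 0, 0]

```text
t: 25.58
tool_pos: [0.3327, -0.0158, 0.2519]
orientation: [1.733, 2.619, -0.0]
force: [-0.4, -0.3, 0.2]
opening: 0.0452
gripper_force: 0.0
```

```bash
python3 - <<'E'
from h import *
s=cam("side"); t=cam("top")
bs=[(box(.4418,-.2734,23,.07,.046,.006,.028),(0,255,0)),(box(.4418,-.2734,23,.014,.044,.078,.128),(0,0,255))]
cv2.imwrite("pics/c7.png",np.vstack([np.hstack([wires(s,bs,130,200,200,150,2),wires(t,bs,250,180,200,150,2)]),np.hstack([crop(s,130,100,200,150,2),crop(t,90,110,200,150,2)])]))
E
```

```text
(no output)
```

View pics/c7.png

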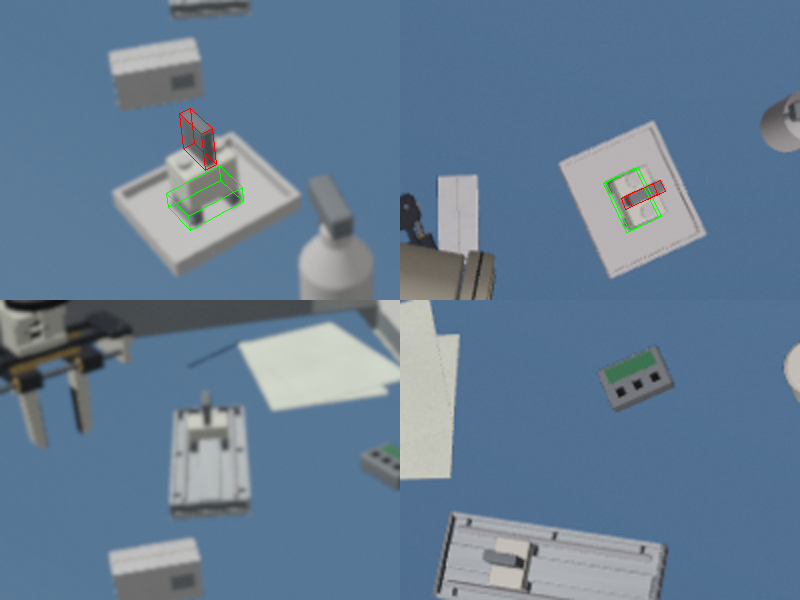

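The final view shows everything in place:
- The tall cassette stands upright on the tray floor, at (205,190) in the side crop.
- The carton sits flat on the bench at (155,75).
- The short cassette is still on the rail.
- The gripper is clear of everything.

```bash
python3 -c "
from plant import robot;print(robot.close_job())"
```

```text
the job is handed in; nothing more can be done
None
```

I moved the carton to the bench the same way up, then pulled the tall cassette off the rail and stood it upright on the tray floor; nothing else was disturbed, and I handed the job in at about 26 s.

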